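Shut off the unused places of a filtration manifold

TASK

Only the place with the funnel on this vacuum filtration manifold is to be run. Shut the valves of the two places that have dust covers: with a fingertip, gently push each one's lever over to the right (as seen from the robot) and down until it lies level against its stop. Leave the lever of the place with the funnel as it is set, and do not shift the funnel, the covers or anything standing around.

Things in the scene. Friction and masses are not known exactly. Their poses are not given: they have to be found in the camera images.
- manifold: Three-place stainless vacuum filtration manifold in a drip tray (190 x 500 mm), fixed. Origin on the bench under the middle place; x points away from the operator (robot), y along the 44 mm pipe, z up. Filter holders 74 mm across, 156 mm high, at y = +165 (left), 0, -165 mm (right); under each, on the operator's side, a ball valve's lever.
- valve_left (a joint): Lever of the left place's valve, rad. 0 = straight up, fully open; grows as the lever turns clockwise seen by the operator (over to the manifold's -y, the operator's right); 1.571 = level, pointing to -y, at its stop: shut. Starts between 0 and 0.45 and stays where it is left; takes about 0.25 N m to turn (4 to 5 N at mid-sleeve).
- axis_left (a point): Point on the turning axis of the left valve's lever, in the plane in which the lever swings (64 mm in front of the holder's centre, 112 mm above the bench). The axis runs along the manifold's x.
- tip_left (a point): Outer end of the left valve's lever, 88 mm from its axis. The lever is a straight steel bar with a black plastic sleeve from 30 to 88 mm from the axis, 16 mm wide in the plane of swing and 11 mm thick along the axis.
- seat_left (a point): Centre of the left filter holder's seat, 150 mm above the bench, on which a funnel or a dust cover stands inside a rim 6 mm high.
- valve_middle (a joint): Lever of the middle place's valve, rad. 0 = straight up, fully open; grows as the lever turns clockwise seen by the operator (over to the manifold's -y, the operator's right); 1.571 = level, pointing to -y, at its stop: shut. Starts between 0 and 0.45 and stays where it is left; takes about 0.25 N m to turn (4 to 5 N at mid-sleeve).
- axis_middle (a point): Point on the turning axis of the middle valve's lever, in the plane in which the lever swings (64 mm in front of the holder's centre, 112 mm above the bench). The axis runs along the manifold's x.
- tip_middle (a point): Outer end of the middle valve's lever, 88 mm from its axis. The lever is a straight steel bar with a black plastic sleeve from 30 to 88 mm from the axis, 16 mm wide in the plane of swing and 11 mm thick along the axis.
- seat_middle (a point): Centre of the middle filter holder's seat, 150 mm above the bench, on which a funnel or a dust cover stands inside a rim 6 mm high.
- valve_right (a joint): Lever of the right place's valve, rad. 0 = straight up, fully open; grows as the lever turns clockwise seen by the operator (over to the manifold's -y, the operator's right); 1.571 = level, pointing to -y, at its stop: shut. Starts between 0 and 0.45 and stays where it is left; takes about 0.25 N m to turn (4 to 5 N at mid-sleeve).
- axis_right (a point): Point on the turning axis of the right valve's lever, in the plane in which the lever swings (64 mm in front of the holder's centre, 112 mm above the bench). The axis runs along the manifold's x.
- tip_right (a point): Outer end of the right valve's lever, 88 mm from its axis. The lever is a straight steel bar with a black plastic sleeve from 30 to 88 mm from the axis, 16 mm wide in the plane of swing and 11 mm thick along the axis.
- seat_right (a point): Centre of the right filter holder's seat, 150 mm above the bench, on which a funnel or a dust cover stands inside a rim 6 mm high.
- funnel_mid (a point): Centre (half-way up) of the open stainless filter funnel, 94 mm high, 70 mm across at the top, 64 mm at the foot. It stands loose on one of the three filter holders, a different one each time; its top is 244 mm above the bench.
- cover1_mid (a point): Centre of a flat steel dust cover with a small knob on top (64 mm across, 26 mm high overall, loose), standing on a filter holder that is not in use; this point is 12 mm above its underside.
- cover2_mid (a point): Centre of a flat steel dust cover with a small knob on top (64 mm across, 26 mm high overall, loose), standing on a filter holder that is not in use; this point is 12 mm above its underside.
- bottle: Amber glass reagent bottle with a white cap, 68 mm across, 150 mm high, standing at the left side; origin at the centre of its underside. Not part of the job.
- beaker: Glass beaker, 68 mm across, 90 mm high, standing at the right side; origin at the centre of its underside. Not part of the job.
- dishes: Stack of three petri dishes, 90 mm across, 48 mm high, in front of the manifold at the left; origin at the centre of the underside. Not part of the job.
- forceps: Steel forceps, 118 mm long, 8 mm high, lying flat in front of the manifold at the right; origin at the middle, x along the forceps. Not part of the job.

How it is judged (in metres and radians):
At the end, for the whole second after the job is handed in: The levers of the two places with dust covers lie level, within 0.14 rad (8 degrees) of their stops, at rest; the lever of the place with the funnel stands as it was set, the funnel is upright on its holder, and funnel and covers are within 12 mm of where they were (((horizontal distance between funnel_mid and seat_left below 0.02 m and value of joint valve_left below 0.7 rad and value of joint each of valve_middle, valve_right above 1.43 rad) or (horizontal distance between funnel_mid and seat_middle below 0.02 m and value of joint valve_middle below 0.7 rad and value of joint each of valve_left, valve_right above 1.43 rad) or (horizontal distance between funnel_mid and seat_right below 0.02 m and value of joint valve_right below 0.7 rad and value of joint each of valve_left, valve_middle above 1.43 rad)) and angle between funnel_mid's own z axis and vertical below 0.1 rad and distance of each of funnel_mid, cover1_mid, cover2_mid from where it was at the start of the episode below 0.012 m and velocity of joint valve_left between -0.05 and 0.05 rad/s and velocity of joint valve_middle between -0.05 and 0.05 rad/s and velocity of joint valve_right between -0.05 and 0.05 rad/s); the robot touches nothing.
It fails at once if the funnel or a dust cover is shifted by more than 12 mm, tipped or lifted (distance of any of funnel_mid, cover1_mid, cover2_mid from where it was at the start of the episode above 0.012 m or angle between any of funnel_mid, cover1_mid, cover2_mid's own z axis and vertical above 0.2 rad).
It fails at once if the lever of the place with the funnel is moved (its end by more than 10 mm) ((horizontal distance between funnel_mid and seat_left below 0.02 m and distance of tip_left from where it was at the start of the episode above 0.01 m) or (horizontal distance between funnel_mid and seat_middle below 0.02 m and distance of tip_middle from where it was at the start of the episode above 0.01 m) or (horizontal distance between funnel_mid and seat_right below 0.02 m and distance of tip_right from where it was at the start of the episode above 0.01 m)).
It fails at once if the bottle, beaker, petri dishes or forceps are moved by more than 20 mm (distance of any of bottle, beaker, dishes, forceps from where it was at the start of the episode above 0.02 m).
It fails at once if a lever is pinched or forced (more than 35 N between the fingers and the lever) (contact force between the fingers and valve_left above 35 N or contact force between the fingers and valve_middle above 35 N or contact force between the fingers and valve_right above 35 N).
It also fails if it takes over 45 s, if anything falls off the work surface, if the arm or the gripper's body presses on something with over 40 N, if the wrist force passes 120 N, or if a joint passes its speed limit or range.

ROBOT

A 6-joint arm with a two-finger parallel gripper is mounted at the origin on the work surface. World frame = base frame: x ahead of the robot, y to its left, z up, the work surface at z = 0. Lengths are in mm, angles in rad, forces in N, time in s.
With the tool pointing down it reaches from about 350 to 775 mm from the base axis. Payload 7.3 kg.
Tool frame: the origin (TCP) lies at the very end of the fingers, on their centre line; the grasp point (between the pads) lies 19 mm behind it (bot.grip_point_offset is the distance from the TCP to the grasp point, in mm); z points along the fingers, y is the line along which they close (so a half turn about z gives the same grasp; the last joint's range is limited). The gripper opens to 92 mm and grips with 3 to 60 N. Pads are 19 mm wide; open, the fingers measure 130 mm over their backs; the gripper's body (75 mm by 190 mm) begins 47 mm behind the grasp point.
Start: joints at [-1.281, 0.342, 1.524, -0, 1.275, -0.146], TCP at [221.645, -475.939, 226.741] pointing down, gripper open.
Joint ranges: [-2.53, 2.53], [-0.77, 2.02], [0.04, 2.7], [-1, 4.14], [0.28, 2.66], [-3.11, 3.11]. Speed limits (rad/s): [2.57, 2.57, 3.14, 3.14, 3.14, 3.14].

INTERFACE

Orientations are given as a rotation vector (axis times angle).
In Python, from bench import bot gives the robot as it stands.
- The arm moves only by the tool carry_out, never from a script. Its arguments are lists of equal length, an entry for each row: "delta_pos": the shift along the tool's x, y, z scaled (see below), a list of three; "turn": the turn, a rotation vector about the tool's x, y, z scaled (see below), a list of three. In form: {"delta_pos": [[x, y, z], ...], "turn": [[ax, ay, az], ...]}. A call has 1 to 10 rows; each row is the pose to reach, as a shift and turn from the pose commanded when the call began, along the tool's axes at that moment; what a row does not reach only later rows make up. The controller multiplies each number of a shift by 80 mm and each number of a turn by 60 degrees. A row lasts 1/8 s, in which the tool goes at most 62.5 mm and 10.7 degrees, less where a joint would pass 70% of its speed; a pose out of reach is approached as far as the arm can. A call with a number of a shift or a turn outside -1 to 1 is refused whole. A call with a gripper value outside its range is refused whole. "jaw" is the opening, from -1 (shut) to 1 (fully open), set as the call begins (left out, the last holds). The fingers move at their own pace and stop on an object; "force" is the grip in N (left out, the last holds). Time passes only in rows, so rows that repeat a pose let the fingers close. It gives the time, the measured TCP pose, the force, the opening and the grip force at its end, in the units of the state.
- bot.observe(): the state, without advancing time (a new reading comes with each control period).
- bot.capture(name): name is "side" or "top"; returns a dict with "image" (384x512x3 uint8, blue, green, red), "depth" (384x512 float32, mm along the optical axis (not along the pixel's ray), 0 where there is no reading), "camera_matrix" (3x3 intrinsics, pixels), "eye" and "attitude" of the camera in the world. Camera axes: x right, y up, looking along -z (the intrinsics and any distortion apply to the point x, -y, -z); pixel columns grow to the right and rows downward; lengths in mm; the calibration is good to about 2 mm. A picture is of the moment at which its call begins.
- bot.hand_in(): hands the job in; it is judged then, once.
Trained networks look in a picture, given as the dict that the camera call returned (one of the last four; its "shot" number tells which), for a name from the list of things; names that differ only in an ending like _2 or _b are one class to them, and where a whole thing is asked for, a point or a joint stands for the part that bears it (a point fixed in the world has none). Each returns a list of dicts, best first, with "p" (0 to 1); they miss things now and then, are a little off and sometimes report something else, mostly with a low value. They report only what shows in the picture. A call takes as long as a camera call.
- bot.trace(query, picture): "mask" (384x512 bool, what is visible of it).
- bot.spot_point(query, picture): "centre" ([x, y, z] in mm, in world coordinates, good to about 4 mm: a listed point, or the origin of a listed thing).
The state is a dict: "time_s": time; "qpos": joint angles; "dq": joint speeds; "joint_efforts": joint torques, N m; "tcp_pos": TCP position; "eef_rot": TCP orientation; "ft_force": force on the tool from outside, world axes, zero at the start; "wrist_torque": the same for the moment, N m; "opening": finger opening in mm; "gripper_force": force on a finger pad.
Only numpy, scipy, OpenCV 4.12 (cv2) and the standard library are available. Lean on these libraries where they do the work, as an engineer would, in place of code of your own. Each camera call takes 0.05 s, during which the arm holds its last target. There are 200 camera calls.

## Working session

There is one attempt and no reset: what is moved stays moved. The work goes in short steps, Python scripts to look and compute and a tool call to move; the robot and the scene stay as the last step left them, time stands still between calls to the robot, and variables do not carry over. Pictures are saved under pics/ and viewed, at most 10 in all, crops included, and the job is handed in when it is done.

Besides the shell and the picture viewer there is one more tool, called after "Emit:" in YAML: its name, and indented under it one key for each argument. carry_out: Moves the arm, as the interface text tells. Its arguments: {"type":"object","properties":{"delta_pos":{"type":"array","items":{"type":"array","items":{"type":"number","minimum":-1,"maximum":1}}},"turn":{"type":"array","items":{"type":"array","items":{"type":"number","minimum":-1,"maximum":1}}},"jaw":{"type":"number"},"force":{"type":"number"}},"required":["delta_pos","turn"]}

```bash
mkdir -p pics; cat > h.py <<'E'
from bench import bot
import numpy as np, cv2
def ask(names, cams=("side","top"), save=None):
    out={}
    for c in cams:
        p=bot.capture(c)
        if save: cv2.imwrite(f"pics/{save}_{c}.png",p["image"])
        for n in names:
            r=bot.spot_point(n,p)
            out[n,c]=[(np.round(x["centre"]).astype(int).tolist(),round(float(x["p"]),2)) for x in r[:2]]
            print(c,n,out[n,c])
    return out
E
python3 - <<'E'
from h import *
ask(["manifold","axis_left","tip_left","axis_middle","tip_middle","axis_right","tip_right","funnel_mid","cover1_mid","bottle","beaker","dishes","forceps","seat_left","seat_right"],save="a")
s=bot.observe();print(s["tcp_pos"],s["eef_rot"],s["time_s"],s["opening"])
for c in("side","top"):
  p=bot.capture(c);print(p["eye"],p["attitude"])
E
```

```text
side manifold [([633, 42, -1], 0.63), ([548, 160, 198], 0.57)]
side axis_left [([542, 190, 111], 0.89), ([340, -227, 1], 0.23)]
side tip_left [([549, 163, 196], 0.6), ([640, 39, 149], 0.29)]
side axis_middle [([577, 27, 114], 0.64)]
side tip_middle [([578, 18, 202], 0.6)]
side axis_right [([601, -132, 114], 0.98)]
side tip_right [([609, -160, 193], 0.41), ([541, -404, -2], 0.4)]
side funnel_mid [([605, 204, 199], 0.84), ([605, 201, 151], 0.26)]
side cover1_mid [([664, -124, 165], 0.67)]
side bottle [([490, 423, 1], 0.78)]
side beaker [([539, -408, 0], 0.83)]
side dishes [([360, 262, -2], 0.69)]
side forceps [([341, -228, 0], 0.66), ([576, 18, 205], 0.64)]
side seat_left [([606, 206, 148], 0.55)]
side seat_right [([669, -124, 148], 0.63), ([665, -122, 161], 0.3)]
top manifold [([638, 45, 1], 0.8), ([549, 159, 195], 0.27)]
top axis_left [([539, 188, 113], 0.94)]
top tip_left [([543, 186, 113], 0.75), ([546, 160, 194], 0.53)]
top axis_middle [([569, 28, 113], 0.57)]
top tip_middle [([570, 19, 200], 0.56)]
top axis_right [([600, -125, 109], 0.69)]
top tip_right [([607, -159, 198], 0.57)]
top funnel_mid [([602, 203, 197], 0.64)]
top cover1_mid [([667, -121, 160], 0.78)]
top bottle [([485, 423, 1], 0.89), ([603, 203, 198], 0.54)]
top beaker [([544, -401, 0], 0.89)]
top dishes [([358, 265, 0], 0.82)]
top forceps [([343, -232, 3], 0.79)]
top seat_left [([603, 202, 152], 0.9), ([664, -125, 150], 0.17)]
top seat_right [([667, -126, 147], 0.76)]
[ 221.62253365 -475.95208938  226.72492619] [ 3.06724532e+00  6.79096785e-01 -3.64797444e-06] 1.6 91.6679909577514
[ 314.34873916 1368.75422884  950.97516407] [ 0.08445426 -1.49941556 -2.60212795]
[ 424.64973669   11.52959453 1123.82720287] [ 0.08694973 -0.05725252 -1.57749464]
```

View pics/a_top.png

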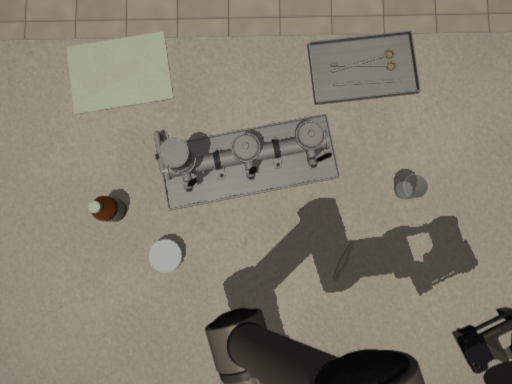

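View pics/a_side.png

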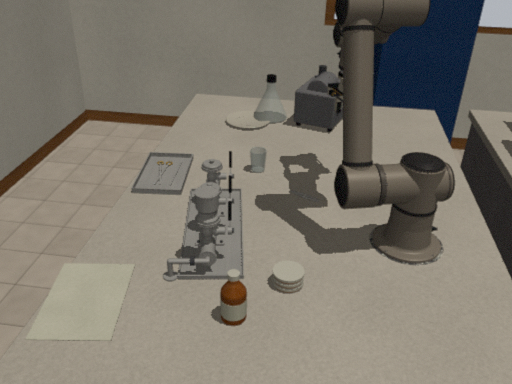

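The funnel is on the left place: in the top view it is at px (176,153), with flat covers at (246,146) and (311,133). So the middle and right levers have to be shut. All three levers stand nearly upright. The bottle, dishes, forceps and beaker are clear of the working area in front of the middle and right places.

Plan: close the fingers and tilt the tool about 45° so the gripper body stays on the operator's side. Then push each lever along its arc.

```bash
cat >> h.py <<'E'
from scipy.spatial.transform import Rotation as R
from scipy.optimize import least_squares
loc={(0,165):[(604,203),(602,203)],(0,-165):[(668,-124),(666,-124)],(0,0):[(633,42),(638,45)],(-64,165):[(542,190),(539,188)],(-64,0):[(577,27),(569,28)],(-64,-165):[(601,-132),(600,-125)]}
def res(v):
    c,s=np.cos(v[2]),np.sin(v[2]); return [e for k,l in loc.items() for m in l for e in (v[0]+c*k[0]-s*k[1]-m[0],v[1]+s*k[0]+c*k[1]-m[1])]
fit=least_squares(res,[635,42,.18]).x
xm=np.array([np.cos(fit[2]),np.sin(fit[2]),0]); ym=np.array([-xm[1],xm[0],0]); O=np.array([fit[0],fit[1],0])
Yc={'M':0,'R':-165}
def axis(p): return O-64*xm+Yc[p]*ym+[0,0,112]
TILT=np.radians(45)
zt=np.sin(TILT)*xm-np.cos(TILT)*np.array([0,0,1]); yt=-ym; Rt=R.from_matrix(np.c_[np.cross(yt,zt),yt,zt])
def tcp(p,th,gap=0,r=60,dx=6):  # corner of fingertip on lever at angle th
    return axis(p)+dx*xm+(-r*np.sin(th)+8*np.cos(th)+19+gap)*ym+np.array([0,0,r*np.cos(th)+8*np.sin(th)+6.7])
def rel(P,rot=None):
    s=bot.observe(); C=R.from_rotvec(s["eef_rot"])
    d=C.inv().apply(np.array(P)-s["tcp_pos"])/80
    t=(C.inv()*(rot or Rt)).as_rotvec()/np.radians(60)
    return np.round(d,3).tolist(),np.round(t,3).tolist()
def local(P): d=np.array(P)-O; return np.round([d@xm,d@ym,d[2]],0)
E
python3 - <<'E'
from h import *
print(fit,axis('M'),axis('R'))
for p in[(578,18,202),(570,19,200),(609,-160,193),(607,-159,198),(548,161,195)]: print(local(p))
print(rel(axis('R')+[0,0,140]-60*xm+60*ym), rel(tcp('R',0.1,40)))
E
```

```text
[6.34677567e+02 4.11089494e+01 1.89431404e-01] [571.82243325  29.05771734 112.        ] [ 602.89201584 -132.9906737   112.        ]
[-60. -12. 202.]
[-68. -10. 200.]
[ -63. -193.  193.]
[ -65. -191.  198.]
[-63. 134. 195.]
([5.585, -2.785, -0.316], [-0.092, 0.746, 0.223]) ([6.388, -2.595, 0.594], [-0.092, 0.746, 0.223])
```

Emit:
carry_out:
  delta_pos:
    - [0.6,-0.3,0]
    - [1,-0.5,-0.1]
  turn:
    - [0,0,0]
    - [0,0,0]
  jaw: -1

```text
time_s: 1.95
tcp_pos: [277.8, -404.3, 234.2]
eef_rot: [-3.066, -0.678, 0.0]
ft_force: [0.2, 0.1, -0.4]
opening: 76.1
gripper_force: 0.0
```

Emit:
carry_out:
  delta_pos:
    - [0.6,-0.3,0]
    - [1,-0.5,-0.1]
  turn:
    - [0,0,0]
    - [0,0,0]

```text
time_s: 2.2
tcp_pos: [333.7, -334.0, 242.6]
eef_rot: [-3.066, -0.68, 0.0]
ft_force: [0.5, -0.8, -0.2]
opening: 56.4
gripper_force: 0.0
```

Emit:
carry_out:
  delta_pos:
    - [0.6,-0.3,0]
    - [1,-0.5,-0.1]
  turn:
    - [0,0,0]
    - [0,0,0]

```text
time_s: 2.45
tcp_pos: [389.3, -263.9, 250.6]
eef_rot: [-3.066, -0.68, 0.0]
ft_force: [-0.0, -0.5, 0.1]
opening: 36.1
gripper_force: 0.0
```

Emit:
carry_out:
  delta_pos:
    - [0.4,-0.2,0]
    - [0.5,-0.3,-0.1]
    - [0.5,-0.3,-0.1]
    - [0.5,-0.3,-0.1]
    - [0.5,-0.3,-0.1]
    - [0.5,-0.3,-0.1]
    - [0.5,-0.3,-0.1]
  turn:
    - [-0.02,0.16,0.05]
    - [-0.04,0.32,0.1]
    - [-0.06,0.48,0.15]
    - [-0.08,0.64,0.2]
    - [-0.09,0.745,0.22]
    - [-0.09,0.745,0.22]
    - [-0.09,0.745,0.22]

```text
time_s: 3.32
tcp_pos: [414.9, -227.7, 259.1]
eef_rot: [-2.825, -0.275, -1.165]
ft_force: [-0.3, -0.8, -0.3]
opening: 0.4
gripper_force: 0.0
```

```bash
python3 - <<'E'
from h import *
s=bot.observe();print(s["qpos"],s["tcp_pos"])
print(rel(tcp('R',0.3,25,dx=-60)),rel(tcp('R',0.3,25)),tcp('R',.3,25))
E
```

```text
[-1.17808188  0.05885254  2.08015583  0.92305047  1.04781971 -0.30629144] [ 414.8693809  -227.69568532  259.12035605]
([0.556, -1.137, 1.974], [-0.003, 0.003, 0.003]) ([1.141, -1.134, 2.556], [-0.003, 0.003, 0.003]) [602.39913604 -98.55601801 178.384351  ]
```

Emit:
carry_out:
  delta_pos:
    - [0.15,-0.3,0.5]
    - [0.3,-0.6,1.0]
    - [0.3,-0.6,1.0]
  turn:
    - [0,0,0]
    - [0,0,0]
    - [0,0,0]

```text
time_s: 3.7
tcp_pos: [478.9, -162.2, 218.5]
eef_rot: [-2.82, -0.283, -1.163]
ft_force: [-0.4, 0.1, 0.4]
opening: 0.4
gripper_force: 0.0
```

Emit:
carry_out:
  delta_pos:
    - [0.13,-0.27,0.5]
    - [0.26,-0.53,0.96]
    - [0.26,-0.53,0.96]
    - [0.26,-0.53,0.96]
  turn:
    - [0,0,0]
    - [0,0,0]
    - [0,0,0]
    - [0,0,0]

```text
time_s: 4.2
tcp_pos: [537.6, -111.6, 180.3]
eef_rot: [-2.823, -0.275, -1.169]
ft_force: [0.1, -1.3, 0.4]
opening: 0.3
gripper_force: 0.0
```

```bash
python3 - <<'E'
from h import *
s=bot.observe();print(s["qpos"],s["tcp_pos"],local(s["tcp_pos"]))
print(rel(tcp('R',0.3,25)))
o=ask(["tip_right","axis_right","tip_middle","axis_middle"],save="b")
for k,v in o.items():
  for c,p in v: print(k,local(c),p)
im=cv2.imread("pics/b_top.png")[90:220,140:350];im2=cv2.imread("pics/b_side.png")[130:290,150:350]
cv2.imwrite("pics/b.png",np.vstack([cv2.resize(im,(480,297)),cv2.resize(im2,(480,300))]))
E
```

```text
[-0.67249309  0.23869783  2.15284214  1.30390257  0.59206948 -0.37640697] [ 537.64533131 -111.58572267  180.28776073] [-124. -132.  180.]
([0.567, -0.004, 0.6], [-0.003, 0.0, 0.004])
side tip_right [([607, -158, 197], 0.62)]
side axis_right [([603, -133, 112], 0.94), ([577, 26, 114], 0.17)]
side tip_middle [([575, 16, 201], 0.57)]
side axis_middle [([572, 28, 111], 0.68)]
top tip_right [([608, -158, 199], 0.67), ([486, 421, 1], 0.62)]
top axis_right [([600, -130, 110], 0.96)]
top tip_middle [([572, 17, 200], 0.6)]
top axis_middle [([572, 30, 112], 0.92)]
('tip_right', 'side') [ -65. -190.  197.] 0.62
('axis_right', 'side') [ -64. -165.  112.] 0.94
('axis_right', 'side') [-59.  -4. 114.] 0.17
('tip_middle', 'side') [-63. -13. 201.] 0.57
('axis_middle', 'side') [-64.  -1. 111.] 0.68
('tip_right', 'top') [ -64. -191.  199.] 0.67
('tip_right', 'top') [-74. 401.   1.] 0.62
('axis_right', 'top') [ -66. -162.  110.] 0.96
('tip_middle', 'top') [-66. -12. 200.] 0.6
('axis_middle', 'top') [-64.   1. 112.] 0.92
```

View pics/b.png

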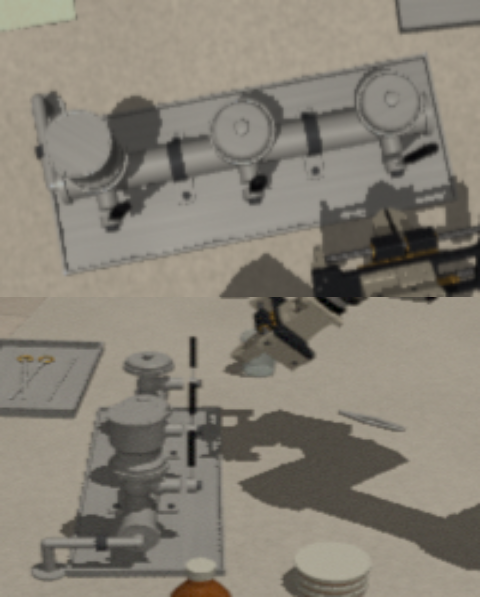

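Emit:
carry_out:
  delta_pos:
    - [0.2,0,0.2]
    - [0.4,0,0.4]
    - [0.565,0,0.6]
    - [0.565,0,0.6]
  turn:
    - [0,0,0]
    - [0,0,0]
    - [0,0,0]
    - [0,0,0]

```text
time_s: 5.2
tcp_pos: [602.4, -98.0, 177.2]
eef_rot: [-2.823, -0.275, -1.167]
ft_force: [-0.3, 0.9, -0.3]
opening: 0.5
gripper_force: 0.0
```

```bash
cat > arc.py <<'E'
from h import *
import sys
def arc(p,a,b,n,g=0):
    s=bot.observe();print(s["qpos"].round(2) if hasattr(s["qpos"],'round') else s["qpos"],local(s["tcp_pos"]),s["ft_force"])
    q=[rel(tcp(p,t,g)) for t in np.linspace(a,b,n)]
    print([[round(v,2) for v in x[0]] for x in q]); print(q[0][1])
arc(sys.argv[1],float(sys.argv[2]),float(sys.argv[3]),int(sys.argv[4]))
E
python3 arc.py R 0.3 0.8 9
```

```text
[-0.54  0.33  2.02  1.29  0.52 -0.25] [ -58. -131.  177.] [-0.26485541  0.86144218 -0.25455   ]
[[0.01, 0.32, -0.01], [0.0, 0.36, -0.01], [-0.01, 0.41, 0.0], [-0.02, 0.46, 0.01], [-0.03, 0.5, 0.03], [-0.04, 0.54, 0.04], [-0.06, 0.58, 0.06], [-0.08, 0.62, 0.07], [-0.1, 0.66, 0.09]]
[-0.004, 0.001, 0.003]
```

Emit:
carry_out:
  delta_pos:
    - [0,0.16,0]
    - [0.01,0.32,-0.01]
    - [0,0.36,0]
    - [-0.01,0.41,0]
    - [-0.02,0.46,0.01]
    - [-0.03,0.5,0.03]
    - [-0.04,0.54,0.04]
    - [-0.06,0.58,0.06]
    - [-0.08,0.62,0.07]
    - [-0.1,0.66,0.09]
  turn:
    - [0,0,0]
    - [0,0,0]
    - [0,0,0]
    - [0,0,0]
    - [0,0,0]
    - [0,0,0]
    - [0,0,0]
    - [0,0,0]
    - [0,0,0]
    - [0,0,0]

```text
time_s: 6.45
tcp_pos: [611.6, -150.6, 166.6]
eef_rot: [-2.823, -0.273, -1.168]
ft_force: [-1.3, 2.1, 4.6]
opening: 0.3
gripper_force: 2.1
```

```bash
python3 arc.py R 0.85 1.5 10; python3 -c "
from h import *
ask(['tip_right'])"
```

```text
[-0.64  0.39  1.96  1.26  0.58 -0.29] [ -59. -184.  167.] [-1.32271271  2.13195956  4.63128644]
[[-0.01, 0.02, 0.03], [-0.04, 0.06, 0.05], [-0.07, 0.1, 0.08], [-0.1, 0.13, 0.11], [-0.13, 0.17, 0.14], [-0.16, 0.19, 0.18], [-0.2, 0.22, 0.21], [-0.23, 0.24, 0.25], [-0.27, 0.25, 0.28], [-0.31, 0.27, 0.32]]
[-0.003, 0.001, 0.002]
side tip_right []
top tip_right [([609, -182, 184], 0.43)]
```

Pushing works, at about 5 N.

Emit:
carry_out:
  delta_pos:
    - [-0.01,0.02,0.03]
    - [-0.04,0.06,0.05]
    - [-0.07,0.1,0.08]
    - [-0.1,0.13,0.11]
    - [-0.13,0.17,0.14]
    - [-0.16,0.19,0.18]
    - [-0.2,0.22,0.21]
    - [-0.23,0.24,0.25]
    - [-0.27,0.25,0.28]
    - [-0.31,0.27,0.32]
  turn:
    - [0,0,0]
    - [0,0,0]
    - [0,0,0]
    - [0,0,0]
    - [0,0,0]
    - [0,0,0]
    - [0,0,0]
    - [0,0,0]
    - [0,0,0]
    - [0,0,0]

```text
time_s: 7.9
tcp_pos: [617.2, -172.9, 132.1]
eef_rot: [-2.824, -0.272, -1.172]
ft_force: [0.6, -1.6, 6.4]
opening: 0.4
gripper_force: 2.7
```

```bash
python3 arc.py R 1.5 1.6 4; python3 -c "
from h import *
ask(['tip_right'])"
```

```text
[-0.67  0.47  1.95  1.36  0.58 -0.44] [ -57. -207.  132.] [ 0.58403524 -1.63748624  6.37207195]
[[-0.01, -0.02, 0.01], [-0.03, -0.01, 0.02], [-0.05, -0.01, 0.04], [-0.07, -0.01, 0.06]]
[-0.0, -0.001, 0.003]
side tip_right []
top tip_right [([619, -216, 121], 0.48), ([361, 266, 1], 0.48)]
```

Emit:
carry_out:
  delta_pos:
    - [-0.02,0,0.02]
    - [-0.04,0,0.04]
    - [-0.06,0,0.05]
    - [-0.06,0,0.05]
  turn:
    - [0,0,0]
    - [0,0,0]
    - [0,0,0]
    - [0,0,0]

```text
time_s: 8.6
tcp_pos: [616.6, -172.7, 126.4]
eef_rot: [-2.824, -0.273, -1.172]
ft_force: [2.6, -2.5, 8.8]
opening: 0.3
gripper_force: 4.5
```

Emit:
carry_out:
  delta_pos:
    - [-0.01,0,0.01]
    - [-0.02,0,0.02]
    - [-0.02,0,0.02]
  turn:
    - [0,0,0]
    - [0,0,0]
    - [0,0,0]

```text
time_s: 8.98
tcp_pos: [617.0, -172.8, 125.8]
eef_rot: [-2.823, -0.273, -1.176]
ft_force: [-5.6, -2.2, 19.1]
opening: 0.6
gripper_force: 9.7
```

Emit:
carry_out:
  delta_pos:
    - [0.05,0,-0.1]
    - [0.05,0,-0.5]
    - [0.05,0,-1]
    - [0.05,0,-1]
  turn:
    - [0,0,0]
    - [0,0,0]
    - [0,0,0]
    - [0,0,0]

```text
time_s: 9.48
tcp_pos: [561.7, -182.0, 182.8]
eef_rot: [-2.824, -0.273, -1.168]
ft_force: [0.4, -0.5, 0.4]
opening: 0.1
gripper_force: 0.0
```

```bash
python3 - <<'E'
from h import *
s=bot.observe();print(s["qpos"],s["tcp_pos"],local(s["tcp_pos"]))
o=ask(["tip_right","axis_right"],save="c")
print(rel(tcp('M',0.15,20,dx=-60)),rel(tcp('M',0.15,20)))
im=cv2.imread("pics/c_top.png")[90:220,140:350];im2=cv2.imread("pics/c_side.png")[130:290,150:350]
cv2.imwrite("pics/c.png",np.vstack([cv2.resize(im,(480,297)),cv2.resize(im2,(480,300))]))
E
```

```text
[-0.77080085  0.31895936  2.01304389  1.18651809  0.67546086 -0.31664382] [ 561.72823502 -182.03578982  182.84228189] [-114. -205.  183.]
side tip_right [([621, -218, 108], 0.56), ([341, -231, 0], 0.47)]
side axis_right [([601, -134, 112], 0.57)]
top tip_right [([620, -216, 110], 0.66), ([550, 161, 194], 0.44)]
top axis_right [([601, -127, 113], 0.74), ([541, 188, 114], 0.6)]
([-0.111, -3.036, -0.074], [-0.005, 0.003, 0.001]) ([0.474, -3.032, 0.508], [-0.005, 0.003, 0.001])
```

View pics/c.png

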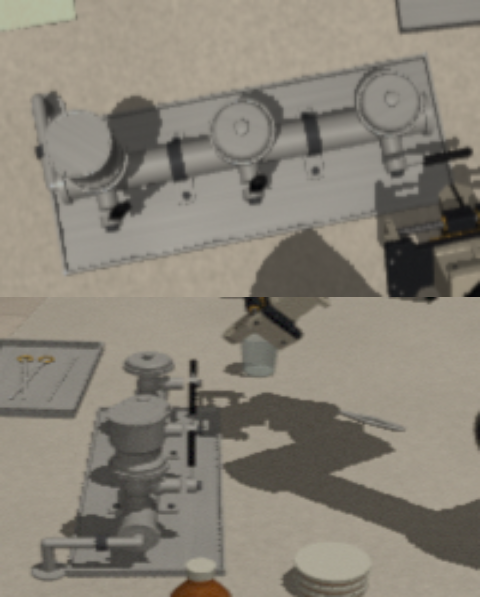

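The right lever lies level: its sleeve runs horizontally from (425,157) to (470,152) in the top crop. The middle lever is next.

Emit:
carry_out:
  delta_pos:
    - [-0.05,-0.5,-0.05]
    - [-0.1,-1,-0.07]
    - [-0.1,-1,-0.07]
  turn:
    - [0,0,0]
    - [0,0,0]
    - [0,0,0]

```text
time_s: 10.15
tcp_pos: [536.8, -102.1, 179.1]
eef_rot: [-2.821, -0.276, -1.163]
ft_force: [0.1, 0.2, 0.1]
opening: 0.4
gripper_force: 0.0
```

Emit:
carry_out:
  delta_pos:
    - [0,-0.5,0]
    - [0,-1,0]
    - [0,-1,0]
  turn:
    - [0,0,0]
    - [0,0,0]
    - [0,0,0]

```text
time_s: 10.52
tcp_pos: [522.2, -24.6, 179.9]
eef_rot: [-2.822, -0.277, -1.165]
ft_force: [0.7, -0.6, -0.5]
opening: 0.2
gripper_force: 0.0
```

Emit:
carry_out:
  delta_pos:
    - [0,-0.5,0]
    - [0,-1,0]
    - [0,-1,0]
    - [0,-1,0]
  turn:
    - [0,0,0]
    - [0,0,0]
    - [0,0,0]
    - [0,0,0]

```text
time_s: 11.02
tcp_pos: [508.3, 50.8, 180.6]
eef_rot: [-2.824, -0.273, -1.168]
ft_force: [0.4, -0.8, -1.1]
opening: 0.4
gripper_force: 0.0
```

```bash
python3 - <<'E'
from h import *
s=bot.observe();print(s["qpos"],local(s["tcp_pos"]))
print(rel(tcp('M',0.15,20,dx=-60)),rel(tcp('M',0.15,20)))
E
```

```text
[-0.2415693   0.13197124  2.30344563  1.66596719  0.30326653 -0.41672428] [-122.   33.  181.]
([-0.028, -0.058, -0.003], [-0.002, 0.001, 0.002]) ([0.556, -0.055, 0.58], [-0.002, 0.001, 0.002])
```

Emit:
carry_out:
  delta_pos:
    - [0,0,0]
    - [0,0,0]
    - [0,0,0]
    - [0,0,0]
    - [0,0,0]
  turn:
    - [0,-0.08,0]
    - [0,-0.17,0]
    - [0,-0.25,0]
    - [0,-0.33,0]
    - [0,-0.33,0]

```text
time_s: 11.65
tcp_pos: [507.8, 56.0, 179.5]
eef_rot: [-2.981, -0.3, -0.704]
ft_force: [-0.9, 0.3, -0.9]
opening: 0.3
gripper_force: 0.0
```

```bash
sed -i 's/^TILT=.*/TILT=np.radians(25)/; s/+6\.7\]/+4]/' h.py; python3 - <<'E'
from h import *
s=bot.observe();print(s["qpos"],local(s["tcp_pos"]))
print(rel(tcp('M',0.15,20,dx=-60)),rel(tcp('M',0.15,20)))
E
```

```text
[-0.14843482  0.15939238  2.03346506  0.33799939  0.53850514  0.96666001] [-122.   39.  180.]
([-0.042, 0.007, 0.021], [-0.022, -0.028, 0.006]) ([0.695, 0.02, 0.391], [-0.022, -0.028, 0.006])
```

Emit:
carry_out:
  delta_pos:
    - [0.2,0,0.1]
    - [0.4,0.01,0.22]
    - [0.6,0.02,0.34]
    - [0.695,0.02,0.39]
    - [0.695,0.02,0.39]
  turn:
    - [0,0,0]
    - [-0.02,-0.03,0]
    - [-0.02,-0.03,0]
    - [-0.02,-0.03,0]
    - [-0.02,-0.03,0]

```text
time_s: 12.28
tcp_pos: [570.3, 69.5, 176.6]
eef_rot: [-3.01, -0.3, -0.669]
ft_force: [-0.4, -0.2, 1.2]
opening: 0.3
gripper_force: 0.0
```

```bash
python3 arc.py M 0.1 0.75 9
```

```text
[-0.08  0.28  1.86  0.21  0.59  1.14] [-58.  40. 177.] [-0.43653629 -0.17729255  1.22305065]
[[-0.0, 0.24, -0.0], [-0.0, 0.3, -0.0], [-0.01, 0.36, 0.01], [-0.01, 0.42, 0.01], [-0.02, 0.48, 0.03], [-0.03, 0.54, 0.04], [-0.04, 0.59, 0.07], [-0.05, 0.65, 0.09], [-0.07, 0.7, 0.12]]
[-0.005, -0.001, 0.008]
```

Emit:
carry_out:
  delta_pos:
    - [0,0.12,0]
    - [0,0.24,0]
    - [0,0.3,0]
    - [-0.01,0.36,0.01]
    - [-0.01,0.42,0.01]
    - [-0.02,0.48,0.03]
    - [-0.03,0.54,0.04]
    - [-0.04,0.59,0.07]
    - [-0.05,0.65,0.09]
    - [-0.07,0.7,0.12]
  turn:
    - [0,0,0]
    - [0,0,0]
    - [0,0,0]
    - [0,0,0]
    - [0,0,0]
    - [0,0,0]
    - [0,0,0]
    - [0,0,0]
    - [0,0,0]
    - [0,0,0]

```text
time_s: 13.52
tcp_pos: [580.4, 15.2, 165.9]
eef_rot: [-3.009, -0.302, -0.671]
ft_force: [-0.1, 2.5, 4.2]
opening: 0.4
gripper_force: 1.7
```

```bash
python3 arc.py M 0.8 1.5 10; python3 -c "
from h import *
ask(['tip_middle'])"
```

```text
[-0.2   0.31  1.86  0.3   0.59  0.95] [-58. -15. 166.] [-0.08754814  2.53201966  4.24635076]
[[-0.01, 0.04, 0.03], [-0.03, 0.09, 0.06], [-0.05, 0.13, 0.1], [-0.07, 0.17, 0.14], [-0.09, 0.2, 0.18], [-0.11, 0.23, 0.23], [-0.13, 0.26, 0.28], [-0.15, 0.28, 0.32], [-0.18, 0.3, 0.37], [-0.2, 0.31, 0.43]]
[-0.005, -0.002, 0.009]
side tip_middle []
top tip_middle []
```

Emit:
carry_out:
  delta_pos:
    - [-0.01,0.04,0.03]
    - [-0.03,0.09,0.06]
    - [-0.05,0.13,0.1]
    - [-0.07,0.17,0.14]
    - [-0.09,0.2,0.18]
    - [-0.11,0.23,0.23]
    - [-0.13,0.26,0.28]
    - [-0.15,0.28,0.32]
    - [-0.18,0.3,0.37]
    - [-0.2,0.31,0.43]
  turn:
    - [0,0,0]
    - [0,0,0]
    - [0,0,0]
    - [0,0,0]
    - [0,0,0]
    - [0,0,0]
    - [0,0,0]
    - [0,0,0]
    - [0,0,0]
    - [0,0,0]

```text
time_s: 14.98
tcp_pos: [586.5, -10.0, 128.8]
eef_rot: [-3.01, -0.302, -0.675]
ft_force: [-1.2, -3.9, 7.2]
opening: 0.3
gripper_force: 2.9
```

```bash
python3 arc.py M 1.5 1.6 4
```

```text
[-0.25  0.37  1.89  0.39  0.51  0.82] [-57. -41. 129.] [-1.16640217 -3.90698981  7.17588074]
[[-0.01, -0.01, 0.0], [-0.03, -0.01, 0.02], [-0.04, -0.0, 0.05], [-0.05, 0.0, 0.07]]
[-0.003, -0.005, 0.009]
```

Emit:
carry_out:
  delta_pos:
    - [-0.01,0,0.02]
    - [-0.02,0,0.04]
    - [-0.02,0,0.05]
    - [-0.02,0,0.05]
  turn:
    - [0,0,0]
    - [0,0,0]
    - [0,0,0]
    - [0,0,0]

```text
time_s: 15.48
tcp_pos: [586.6, -10.0, 124.3]
eef_rot: [-3.01, -0.301, -0.675]
ft_force: [0.4, -3.9, 5.0]
opening: 0.7
gripper_force: 2.5
```

Emit:
carry_out:
  delta_pos:
    - [0,0,0.01]
    - [-0.01,0,0.02]
    - [-0.01,0,0.02]
  turn:
    - [0,0,0]
    - [0,0,0]
    - [0,0,0]

```text
time_s: 15.85
tcp_pos: [586.9, -10.1, 123.5]
eef_rot: [-3.01, -0.302, -0.677]
ft_force: [-3.2, -3.8, 11.3]
opening: 0.9
gripper_force: 5.7
```

Emit:
carry_out:
  delta_pos:
    - [0.02,0,-0.1]
    - [0,0,-0.5]
    - [-0.3,0,-0.8]
    - [-0.6,0,-1]
    - [-0.6,0,-1]
  turn:
    - [0,0,0]
    - [0,0,0]
    - [0,0,0]
    - [0,0,0]
    - [0,0,0]

```text
time_s: 16.48
tcp_pos: [508.1, -24.2, 173.9]
eef_rot: [-3.009, -0.301, -0.669]
ft_force: [0.7, 0.4, 0.2]
opening: 0.8
gripper_force: 0.0
```

```bash
python3 - <<'E'
from h import *
o=ask(["tip_right","tip_middle","tip_left","funnel_mid","cover1_mid"],save="d")
im=cv2.imread("pics/d_top.png")[90:220,140:350];im2=cv2.imread("pics/d_side.png")[130:290,150:350]
cv2.imwrite("pics/d.png",np.vstack([cv2.resize(im,(480,297)),cv2.resize(im2,(480,300))]))
E
```

```text
side tip_right [([618, -218, 107], 0.57), ([605, 201, 152], 0.37)]
side tip_middle [([591, -59, 115], 0.49)]
side tip_left [([547, 159, 196], 0.6)]
side funnel_mid [([604, 205, 199], 0.66), ([606, -133, 111], 0.3)]
side cover1_mid [([664, -120, 163], 0.66)]
top tip_right [([618, -220, 112], 0.56)]
top tip_middle [([589, -60, 112], 0.49)]
top tip_left [([552, 158, 197], 0.59)]
top funnel_mid [([604, 199, 195], 0.7)]
top cover1_mid [([670, -124, 162], 0.69)]
```

View pics/d.png

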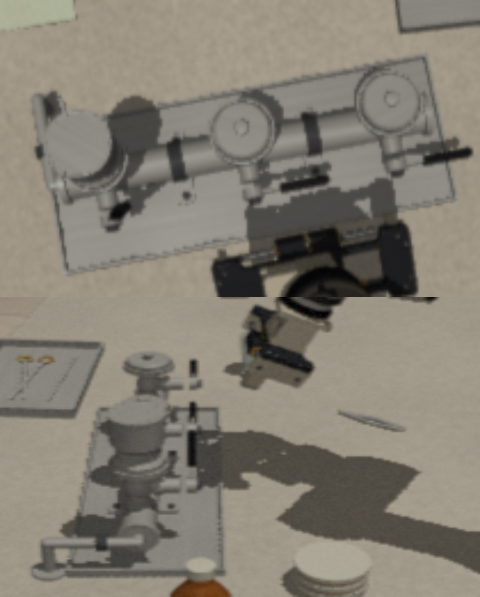

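The middle sleeve at (303,183) and the right sleeve at (447,156) both lie level, with the tips at z ≈ 107–115 mm. The left lever, funnel and covers are unmoved and the robot is clear.

```bash
python3 -c "
from bench import bot
print(bot.hand_in())"
```

```text
the job is handed in; nothing more can be done
None
```

The middle and right valves (the places with dust covers) are shut level against their stops, the funnel's left lever was left as set, nothing else was shifted as far as the last pictures show, and the job is handed in; it returned no verdict.

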